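# Slacken the red pipe clamp of unknown thread

## Task

Slacken the red T-handled screw on the pipe clamp: nobody knows whether its thread is right- or left-handed, so feel which way it gives and turn it that way by about 70 degrees, then let go and leave it there. Do not turn the blue-handled clamp's screw and do not knock over the spray can.

Things in the scene. Friction and masses are not known exactly. Their poses are not given: they have to be found in the camera images.
- red_screw_grip (a point): Centre of the red T-handle's level crossbar, on its upright axis, 114 mm above the bench; x along the bar, z up. Bar 94 long, 12 thick, 16 mm high (18 mm knobs on the last 10 mm of each end), on a 12 mm stem; free height under the bar 24 mm to a 28 mm brass collar, 32 mm to the clamp block (top 74 mm above the bench, 76 x 60 mm, foot 110 x 80, a pipe through it), bolted down.
- red_screw (a joint): Turn of the red screw in rad, about 0 at the start, positive counter-clockwise seen from above. One way (drawn afresh each time, not visible) it stops hard after about 0.1 rad. The other way it gives against a steady drag of 0.12 N m, to an end stop at 1.5 rad, and stays where it is left. It does not rise.
- blue_screw (a joint): Turn of the blue screw in rad, 0 at the start, same sense, similar drag; to be left as it is.
- blue_screw_grip (a point): The same point and axes on the blue T-handle of a second clamp, alike but for the colour, bolted down 0.24 m or more away from the red one.
- spray_can: Loose yellow spray can standing upright beyond and between the clamps, 65 mm across and 150 mm high; origin at the centre of its underside, z up.
Not all that is in view belongs to the job. There is more than one size of the spray_can; the job needs the larger.

How it is judged:
By the outcome, as a careful person would: the job done as asked, in the order asked, and still so for the second after the job is handed in, with the robot touching nothing.
It also fails if it takes over 32 s, if anything falls off the work surface, if the arm or the gripper's body presses on something with over 40 N, if the wrist force passes 120 N, or if a joint passes its speed limit or range.

## Robot

A 6-joint arm with a two-finger parallel gripper is mounted at the origin on the work surface. World frame = base frame: x ahead of the robot, y to its left, z up, the work surface at z = 0. Lengths are in mm, angles in rad, forces in N, time in s.
With the tool pointing down it reaches from about 275 to 825 mm from the base axis. Payload 4.9 kg.
Tool frame: the origin (TCP) lies on the centre line of the jaws, within the pads' length; the fingertips stand 22 mm ahead of it and the grasp point (between the pads) lies 3 mm ahead of it (manip.tip_reach is the distance from the TCP to the fingertips, in mm); z points along the fingers, y is the line along which they close (so a half turn about z gives the same grasp; the last joint's range is limited). The gripper opens to 85 mm and grips with 20 to 120 N. Pads are 22 mm wide; open, the fingers measure 114 mm over their backs; the gripper's body (76 mm by 85 mm) begins 54 mm behind the grasp point. The pads swing forward as they close: fully open they stand 13 mm farther back than shut.
Start: joints at [1.087, 0.326, -0.193, 1.052, 0, 1.437], TCP at [188.486, 516.712, 253.281] pointing down, gripper open.
Joint ranges: [-2.65, 2.65], [-0.97, 1.79], [-1.3, 1.35], [-1.93, 2.1], [-1.47, 1.37], [-3.14, 3.14]. Speed limits (rad/s): [2.57, 2.57, 3.14, 3.14, 3.14, 3.14].

## Interface

Orientations are given as a unit quaternion [w, x, y, z].
In Python, from workcell import observe, imaging, manip gives the robot as it stands. The module is installed in compiled form; this text tells all that it offers.
- The arm moves only by the tool arm_command, never from a script. Its argument "motion" is a list of rows, each a list of 3 entries, a list of its own where there are three numbers: the shift along the tool's x, y, z in mm, then the turn, a rotation vector about the tool's x, y, z in rad, then the finger opening in mm, from 0 to 85.4. A call has 1 to 20 rows; each row shifts and turns the commanded pose from where the row before left it, along the tool's axes as they then stand; what a row does not reach is not made up. A row lasts 1/12 s, in which the tool goes at most 41.7 mm and 7.16 degrees, less where a joint would pass 70% of its speed; a pose out of reach is approached as far as the arm can. A call is refused whole if a number of a shift passes 41.7 or a number of a turn 0.125, either way. A call with a gripper value outside its range is refused whole. The fingers move at their own pace and stop on an object; "squeeze" is the grip in N (left out, the last holds). Time passes only in rows, so rows that do not move let the fingers close. It gives the time, the measured TCP pose, the force and the opening at its end, in the units of the state.
- observe(): the state, without advancing time (a new reading comes with each control period).
- imaging.camera(name): name is "scene" or "top" or "wrist"; returns the picture (384x512x3 uint8, red, green, blue); there is no depth.
- imaging.camera_model(name): a dict with "fx", "fy", "cx", "cy" (pixels), "eye" and "attitude" of the camera in the world. Camera axes: x right, y up, looking along -z (the intrinsics and any distortion apply to the point x, -y, -z); pixel columns grow to the right and rows downward; lengths in mm; the calibration is good to about 2 mm. A picture is of the moment at which its call begins: read the wrist's pose just before it. camera_model takes no time and is no camera call; for the wrist camera it gives the pose at the moment of the call.
- manip.job_done(): hands the job in, once; it reports no verdict.
The state is a dict: "time": time; "joint_positions": joint angles; "joint_vel": joint speeds; "joint_efforts": joint torques, N m; "tool_pos": TCP position; "orientation": TCP orientation; "wrist_force": force on the tool from outside, world axes, zero at the start; "wrist_torque": the same for the moment, N m; "gripper_width": opening from 0.0 (shut) to 1.0 (fully open).
Only numpy, scipy, OpenCV 4.12 (cv2) and the standard library are available. Lean on these libraries where they do the work, as an engineer would, in place of code of your own. Each camera call takes 0.05 s, during which the arm holds its last target. There are 200 camera calls.

## Working session

There is one attempt and no reset: what is moved stays moved. The work goes in short steps, Python scripts to look and compute and a tool call to move; the robot and the scene stay as the last step left them, time stands still between calls to the robot, and variables do not carry over. Pictures are saved under pics/ and viewed, on a budget of 10 in all, crops included, one or two more only if the job needs it, and the job is handed in when it is done.

Besides the shell and the picture viewer there is one more tool, called by a JSON object that holds its "op" and its "data", one argument or row to a line. arm_command: Moves the arm, as the interface text tells. Its arguments: {"type":"object","properties":{"motion":{"type":"array"},"squeeze":{"type":"number"}},"required":["motion"]}

```bash
mkdir -p pics; python3 - <<'E'
from workcell import observe, imaging, manip
import cv2, numpy as np
for n in ("top","scene"):
    im=imaging.camera(n); cv2.imwrite(f"pics/{n}0.png",im[:,:,::-1]); print(n,imaging.camera_model(n))
s=observe(); print(s)
E
```

```text
top {'fx': 481.0295843078849, 'fy': 481.0295843078849, 'cx': 248.74668329830138, 'cy': 194.56740069771232, 'eye': array([430.61011523,  13.40695868, 911.42185032]), 'attitude': array([-0.7013465 , -0.05073804,  0.06773218,  0.70777899])}
scene {'fx': 387.89089463220967, 'fy': 387.89089463220967, 'cx': 254.43065821285302, 'cy': 191.44644177095918, 'eye': array([858.55381945, 266.86105009, 680.01371361]), 'attitude': array([0.38705942, 0.11837379, 0.28127793, 0.87008929])}
{'time': 0.1, 'joint_positions': array([ 1.08677536e+00,  3.26859006e-01, -1.93476281e-01,  1.05199744e+00,
        1.62335599e-05,  1.43660591e+00]), 'joint_vel': array([ 0.00096275, -0.00254412,  0.00288561, -0.00064669, -0.00160383,
        0.00086872]), 'joint_efforts': array([-2.38753928e-04, -4.44238865e+01,  2.63037300e+01,  7.93238782e-03,
       -2.02026049e-04,  4.19492878e-06]), 'tool_pos': array([188.260496  , 516.26493822, 252.58885338]), 'orientation': array([-2.41423519e-04,  1.74024662e-01,  9.84740995e-01, -7.29321933e-04]), 'wrist_force': array([ 0.46373964,  0.08822142, -0.59615261]), 'wrist_torque': array([0.06967529, 0.05529185, 0.0058458 ]), 'gripper_width': 0.9997160195914042}
```

View pics/top0.png

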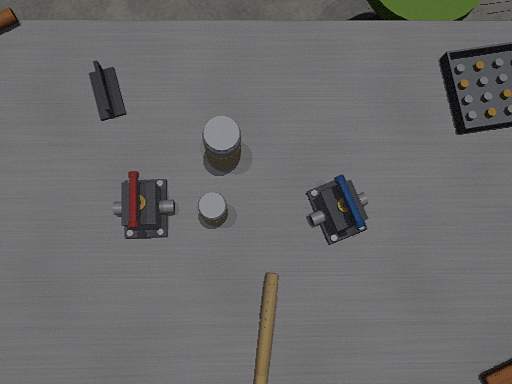

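View pics/scene0.png

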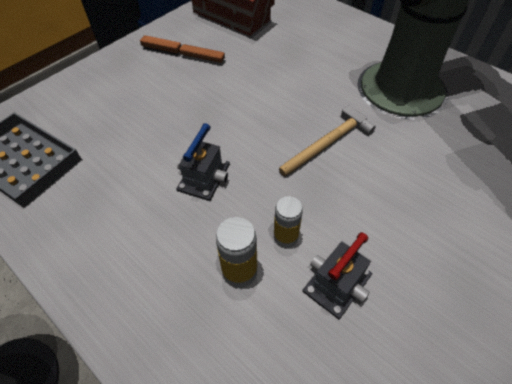

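The top view shows the red T-bar at about (133,173)-(133,227) and the blue one at (341,178)-(362,226). The large can is at (222,140), with a small decoy can at (212,208). The scene view agrees.

```bash
cat > h.py <<'E'
from workcell import observe, imaging, manip
import cv2, numpy as np
from scipy.spatial.transform import Rotation as R
def rot(q): return R.from_quat(q,scalar_first=True)
def topix(m,P):
    c=rot(m["attitude"]).inv().apply(np.atleast_2d(P)-m["eye"])
    return np.c_[m["cx"]+m["fx"]*c[:,0]/-c[:,2], m["cy"]-m["fy"]*c[:,1]/-c[:,2]]
def toplane(m,uv,z):
    uv=np.atleast_2d(uv).astype(float)
    d=rot(m["attitude"]).apply(np.c_[(uv[:,0]-m["cx"])/m["fx"],-(uv[:,1]-m["cy"])/m["fy"],-np.ones(len(uv))])
    return m["eye"]+d*((z-m["eye"][2])/d[:,2])[:,None]
def blob(im,col):
    a=im.astype(int); o=[c for c in range(3) if c!=col]
    k=((a[:,:,col]>70)&(a[:,:,col]>2.2*a[:,:,o].max(2) if col==0 else (a[:,:,2]>70)&(a[:,:,2]>1.5*a[:,:,:2].max(2)))).astype(np.uint8)
    n,l,st,ce=cv2.connectedComponentsWithStats(k); i=1+st[1:,4].argmax()
    ys,xs=np.nonzero(l==i); return cv2.minAreaRect(np.c_[xs,ys].astype(np.float32)),len(xs)
def ends(r):
    b=cv2.boxPoints(r)
    if np.linalg.norm(b[0]-b[1])<np.linalg.norm(b[1]-b[2]): return (b[0]+b[1])/2,(b[2]+b[3])/2
    return (b[1]+b[2])/2,(b[3]+b[0])/2
def bar(cam,col):
    im=imaging.camera(cam); m=imaging.camera_model(cam); r,n=blob(im,col); e=np.array(ends(r)); w=toplane(m,e,117)
    d=w[1]-w[0]; print(cam,col,n,e.round(1).tolist(),w.round(1).tolist(),"c",w.mean(0).round(1),"L",np.linalg.norm(d).round(1),"yaw",np.degrees(np.arctan2(d[1],d[0])).round(1))
E
python3 - <<'E'
from h import *
for c in("top","scene"):
    for k in (0,2): bar(c,k)
m=imaging.camera_model("top")
print(toplane(m,[[222,129],[212,201]],150).round(),toplane(m,[[222,160]],10).round())
s=observe();print(rot(s["orientation"]).as_matrix().round(3)); 
m=imaging.camera_model("wrist"); print(m["eye"]-s["tool_pos"],rot(m["attitude"]).as_matrix().round(2), m["fx"])
E
```

```text
top 0 351 [[133.0, 171.0], [133.0, 226.0]] [[606.6, 187.5, 117.0], [513.9, 184.9, 117.0]] c [560.3 186.2 117. ] L 92.8 yaw -178.3
top 2 331 [[338.5, 175.6999969482422], [361.29998779296875, 225.8000030517578]] [[596.4, -158.9, 117.0], [511.0, -193.5, 117.0]] c [ 553.7 -176.2  117. ] L 92.2 yaw -157.9
scene 0 400 [[364.8999938964844, 234.5], [332.5, 274.79998779296875]] [[508.7, 185.9, 117.0], [602.1, 187.6, 117.0]] c [555.4 186.7 117. ] L 93.4 yaw 1.1
scene 2 168 [[206.60000610351562, 124.4000015258789], [186.39999389648438, 156.5]] [[506.0, -194.2, 117.0], [591.3, -160.6, 117.0]] c [ 548.6 -177.4  117. ] L 91.7 yaw 21.4
[[669.  37. 150.]
 [549.  53. 150.]] [[651.  41.  10.]]
[[-0.939  0.343 -0.   ]
 [ 0.343  0.939 -0.001]
 [ 0.    -0.001 -1.   ]]
[-72.28723805  26.21399383 119.86883837] [[ 0.34 -0.9  -0.28]
 [ 0.94  0.33  0.1 ]
 [-0.   -0.3   0.95]] 331.0319857880343
```

{"op": "arm_command", "data": {
  "motion": [
    [[-25.6,-10.2,0],[0,0,0],85],
    [[-25.6,-10.2,0],[0,0,0],85],
    [[-25.6,-10.2,0],[0,0,0],85],
    [[-25.6,-10.2,0],[0,0,0],85],
    [[-25.6,-10.2,0],[0,0,0],85],
    [[-25.6,-10.2,0],[0,0,0],85],
    [[-25.6,-10.2,0],[0,0,0],85],
    [[-25.6,-10.2,0],[0,0,0],85],
    [[-25.6,-10.2,0],[0,0,0],85],
    [[-25.6,-10.2,0],[0,0,0],85],
    [[-25.6,-10.2,0],[0,0,0],85],
    [[-25.6,-10.2,0],[0,0,0],85],
    [[-25.6,-10.2,0],[0,0,0],85],
    [[-25.6,-10.2,0],[0,0,0],85],
    [[-25.6,-10.2,0],[0,0,0],85],
    [[-25.6,-10.2,0],[0,0,0],85],
    [[-25.6,-10.2,0],[0,0,0],85],
    [[-25.6,-10.2,0],[0,0,0],85],
    [[0,0,0],[0,0,0],85],
    [[0,0,0],[0,0,0],85]
  ]
}}

```text
time: 1.97
tool_pos: [559.1, 185.3, 252.8]
orientation: [-0.0, 0.175, 0.985, 0.0]
wrist_force: [-0.2, 0.1, -0.1]
gripper_width: 0.996
```

{"op": "arm_command", "data": {
  "motion": [
    [[0,0,0],[0,0,-0.094],85],
    [[0,0,0],[0,0,-0.094],85],
    [[0,0,0],[0,0,-0.094],85],
    [[0,0,0],[0,0,-0.094],85],
    [[0,0,0],[0,0,0],85],
    [[0,0,0],[0,0,0],85]
  ]
}}

```text
time: 2.47
tool_pos: [557.7, 187.1, 253.3]
orientation: [-0.0, -0.013, 1.0, 0.0]
wrist_force: [-0.2, -0.5, 0.0]
gripper_width: 0.995
```

```bash
python3 - <<'E'
from h import *
s=observe();print(s["time"],s["tool_pos"],s["joint_positions"].round(3),s["wrist_force"],s["wrist_torque"]);print(rot(s["orientation"]).as_matrix().round(3))
bar("wrist",0)
im=imaging.camera("wrist");cv2.imwrite("pics/w1.png",im[:,:,::-1])
E
```

```text
2.4667 [557.65392971 187.1069919  253.33894627] [ 0.198  0.397 -0.087  1.086  0.     0.173] [-0.1871856  -0.4894241   0.04059274] [-0.03868719 -0.00070106 -0.0443302 ]
[[-1.    -0.025 -0.   ]
 [-0.025  1.     0.   ]
 [ 0.     0.    -1.   ]]
wrist 0 419 [[251.5, 211.0], [251.5, 242.0]] [[578.5, 187.6, 117.0], [606.7, 188.4, 117.0]] c [592.6 188.  117. ] L 28.2 yaw 1.5
```

View pics/w1.png

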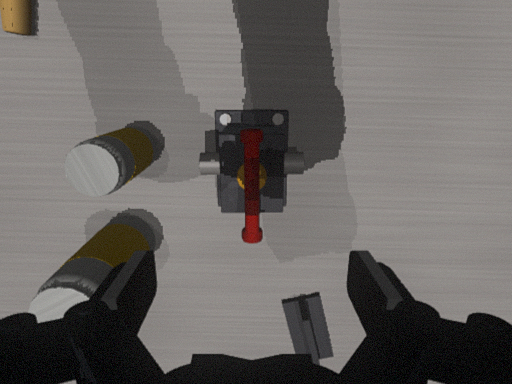

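The wrist view shows the red bar, half in shadow, from (251,130) to (252,242), with the collar at (252,178). Both cans are to the left, clear of the jaws.

```bash
python3 - <<'E'
from h import *
m=imaging.camera_model("wrist"); w=toplane(m,[[251.3,130],[252.3,242]],118);print(w,w.mean(0),np.linalg.norm(w[1]-w[0]))
s=observe();print(s["tool_pos"],rot(s["orientation"]).inv().apply(w.mean(0)-s["tool_pos"]))
E
```

```text
[[512.18522291 185.54637656 118.        ]
 [606.32472458 188.91792469 118.        ]] [559.25497374 187.23215062 118.        ] 94.19985727970217
[557.99418628 186.84032132 253.3472355 ] [ -1.28757334   0.34174433 135.34711906]
```

{"op": "arm_command", "data": {
  "motion": [
    [[-1,0,20],[0,0,0],85],
    [[0,0,25],[0,0,0],85],
    [[0,0,25],[0,0,0],85],
    [[0,0,20],[0,0,0],85],
    [[0,0,15],[0,0,0],85],
    [[0,0,10],[0,0,0],85],
    [[0,0,10],[0,0,0],85],
    [[0,0,6],[0,0,0],85],
    [[0,0,5],[0,0,0],85],
    [[0,0,0],[0,0,0],85],
    [[0,0,0],[0,0,0],85]
  ],
  "squeeze": 50
}}

```text
time: 3.48
tool_pos: [559.7, 186.4, 117.7]
orientation: [0.0, -0.013, 1.0, 0.0]
wrist_force: [0.7, -0.6, 0.1]
gripper_width: 0.994
```

{"op": "arm_command", "data": {
  "motion": [
    [[0,0,0],[0,0,0],50],
    [[0,0,0],[0,0,0],30],
    [[0,0,0],[0,0,0],22],
    [[0,0,0],[0,0,0],16],
    [[0,0,0],[0,0,0],5],
    [[0,0,0],[0,0,0],5],
    [[0,0,0],[0,0,0],5],
    [[0,0,0],[0,0,0],5],
    [[0,0,0],[0,0,0],5],
    [[0,0,0],[0,0,0],5],
    [[0,0,0],[0,0,0],5],
    [[0,0,0],[0,0,0],5],
    [[0,0,0],[0,0,0],5],
    [[0,0,0],[0,0,0],5]
  ],
  "squeeze": 50
}}

```text
time: 4.65
tool_pos: [559.5, 187.0, 117.6]
orientation: [0.0, -0.013, 1.0, 0.001]
wrist_force: [-2.3, 4.9, 4.6]
gripper_width: 0.132
```

```bash
cat > st.py <<'E'
from h import *
s=observe();M=rot(s["orientation"]).as_matrix();print(round(s["time"],2),s["tool_pos"].round(1),"yaw",np.degrees(np.arctan2(-M[1,0],-M[0,0])).round(2),"F",s["wrist_force"].round(1),"T",s["wrist_torque"].round(3),"w",85.4*s["gripper_width"],"tau6",s["joint_efforts"][5])
E
python3 st.py
```

```text
4.65 [559.5 187.  117.6] yaw 1.53 F [-2.3  4.9  4.6] T [1.01  0.264 0.115] w 11.266215067244376 tau6 0.10052907513454556
```

Gripped (opening 11.3 mm, about the bar's 12 mm). Next I'll feel the counter-clockwise direction gently.

{"op": "arm_command", "data": {
  "motion": [
    [[0,0,0],[0,0,-0.02],5],
    [[0,0,0],[0,0,-0.02],5],
    [[0,0,0],[0,0,-0.02],5],
    [[0,0,0],[0,0,0],5]
  ]
}}

```text
time: 4.98
tool_pos: [559.5, 187.0, 117.6]
orientation: [0.0, -0.043, 0.999, 0.001]
wrist_force: [-1.3, 5.4, 4.0]
gripper_width: 0.132
```

```bash
python3 st.py
```

```text
4.98 [559.5 187.  117.6] yaw 4.98 F [-1.3  5.4  4. ] T [1.015 0.246 0.045] w 11.25402143754893 tau6 -0.13462163507938385
```

{"op": "arm_command", "data": {
  "motion": [
    [[0,0,0],[0,0,-0.02],5],
    [[0,0,0],[0,0,-0.02],5],
    [[0,0,0],[0,0,-0.02],5],
    [[0,0,0],[0,0,-0.02],5],
    [[0,0,0],[0,0,0],5]
  ]
}}

```text
time: 5.4
tool_pos: [559.5, 187.0, 117.6]
orientation: [0.0, -0.083, 0.997, 0.001]
wrist_force: [-2.5, 5.0, 3.9]
gripper_width: 0.129
```

```bash
python3 st.py
```

```text
5.4 [559.5 187.  117.6] yaw 9.56 F [-2.5  5.   3.9] T [ 0.981  0.274 -0.016] w 10.99818850953676 tau6 -0.1365986466407776
```

{"op": "arm_command", "data": {
  "motion": [
    [[0,0,0],[0,0,-0.02],5],
    [[0,0,0],[0,0,-0.02],5],
    [[0,0,0],[0,0,-0.02],5],
    [[0,0,0],[0,0,0],5]
  ]
}}

```text
time: 5.73
tool_pos: [559.5, 187.0, 117.6]
orientation: [0.0, -0.113, 0.994, 0.001]
wrist_force: [-0.9, 5.4, 3.9]
gripper_width: 0.13
```

```bash
python3 st.py; python3 - <<'E'
from h import *
cv2.imwrite("pics/t2.png",cv2.resize(imaging.camera("wrist")[:,:,::-1][100:384,120:400],None,fx=2,fy=2))
bar("top",0)
bar("scene",0)
E
```

```text
5.73 [559.5 187.  117.6] yaw 13.0 F [-0.9  5.4  3.9] T [ 1.023  0.293 -0.039] w 11.089064142149338 tau6 -0.13826459180563688Traceback (most recent call last):
  File "<stdin>", line 3, in <module>
  File "h.py", line 22, in bar
    im=imaging.camera(cam); m=imaging.camera_model(cam); r,n=blob(im,col); e=np.array(ends(r)); w=toplane(m,e,117)
                                                             ~~~~^^^^^^^^
  File "h.py", line 15, in blob
    n,l,st,ce=cv2.connectedComponentsWithStats(k); i=1+st[1:,4].argmax()
                                                       ~~~~~~~~~~~~~~~^^
ValueError: attempt to get argmax of an empty sequence
```

View pics/t2.png

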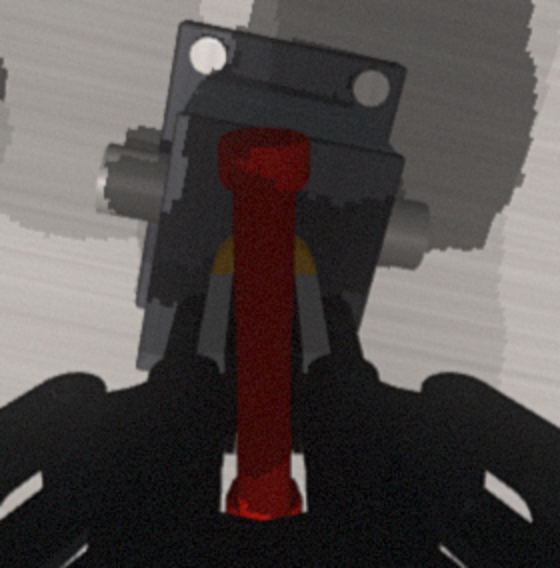

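The bar stays parallel to the jaws after 11.5° while the clamp block is visibly rotated, and joint torque is steady at about 0.137. It gives counter-clockwise, past the 0.1 rad stop, so I'll continue that way.

{"op": "arm_command", "data": {
  "motion": [
    [[0,0,0],[0,0,-0.05],5],
    [[0,0,0],[0,0,-0.05],5],
    [[0,0,0],[0,0,-0.05],5],
    [[0,0,0],[0,0,-0.05],5],
    [[0,0,0],[0,0,-0.05],5],
    [[0,0,0],[0,0,-0.05],5],
    [[0,0,0],[0,0,-0.05],5],
    [[0,0,0],[0,0,-0.05],5],
    [[0,0,0],[0,0,-0.05],5],
    [[0,0,0],[0,0,-0.05],5],
    [[0,0,0],[0,0,0],5]
  ]
}}

```text
time: 6.75
tool_pos: [559.4, 187.2, 117.6]
orientation: [0.0, -0.356, 0.934, 0.001]
wrist_force: [-1.7, 5.5, 4.1]
gripper_width: 0.129
```

```bash
python3 st.py
```

```text
6.75 [559.4 187.2 117.6] yaw 41.72 F [-1.7  5.5  4.1] T [1.013 0.3   0.086] w 10.989462950013646 tau6 -0.17229606863111258
```

{"op": "arm_command", "data": {
  "motion": [
    [[0,0,0],[0,0,-0.05],5],
    [[0,0,0],[0,0,-0.05],5],
    [[0,0,0],[0,0,-0.05],5],
    [[0,0,0],[0,0,-0.05],5],
    [[0,0,0],[0,0,-0.05],5],
    [[0,0,0],[0,0,-0.05],5],
    [[0,0,0],[0,0,-0.05],5],
    [[0,0,0],[0,0,-0.05],5],
    [[0,0,0],[0,0,-0.05],5],
    [[0,0,0],[0,0,-0.05],5],
    [[0,0,0],[0,0,-0.025],5],
    [[0,0,0],[0,0,0],5],
    [[0,0,0],[0,0,0],5]
  ]
}}

```text
time: 7.83
tool_pos: [559.3, 187.3, 117.6]
orientation: [0.001, -0.586, 0.81, 0.001]
wrist_force: [-2.2, 6.3, 3.7]
gripper_width: 0.132
```

```bash
python3 st.py; python3 - <<'E'
from h import *
cv2.imwrite("pics/t3.png",cv2.resize(imaging.camera("wrist")[:,:,::-1][100:384,120:400],None,fx=2,fy=2))
E
```

```text
7.83 [559.3 187.3 117.6] yaw 71.72 F [-2.2  6.3  3.7] T [1.131 0.327 0.11 ] w 11.288579004196173 tau6 0.051217940635979176
```

View pics/t3.png

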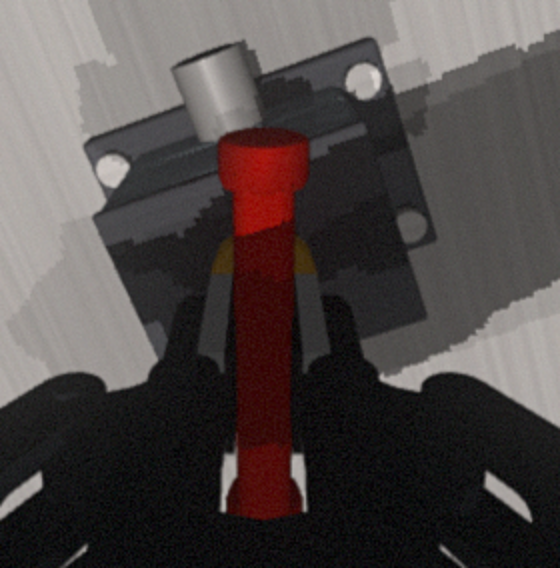

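The bar is still straight in the jaws, at (264,130)-(264,515), and the clamp has turned beneath it. The tool has turned 70°. Now I'll release and rise.

{"op": "arm_command", "data": {
  "motion": [
    [[0,0,0],[0,0,0],14],
    [[0,0,0],[0,0,0],20],
    [[0,0,0],[0,0,0],40],
    [[0,0,0],[0,0,0],60],
    [[0,0,0],[0,0,0],60],
    [[0,0,0],[0,0,0],60],
    [[0,0,0],[0,0,0],60],
    [[0,0,0],[0,0,0],60],
    [[0,0,-8],[0,0,0],60],
    [[0,0,-15],[0,0,0],60],
    [[0,0,-20],[0,0,0],60],
    [[0,0,-25],[0,0,0],60],
    [[0,0,-25],[0,0,0],60],
    [[0,0,-25],[0,0,0],60],
    [[0,0,-20],[0,0,0],60],
    [[0,0,0],[0,0,0],60],
    [[0,0,0],[0,0,0],60]
  ]
}}

```text
time: 9.3
tool_pos: [560.3, 186.5, 257.2]
orientation: [0.002, -0.586, 0.811, -0.001]
wrist_force: [-0.5, 0.5, -0.3]
gripper_width: 0.699
```

```bash
python3 st.py; python3 - <<'E'
from h import *
im=imaging.camera("wrist");cv2.imwrite("pics/w4.png",im[:,:,::-1])
bar("top",2)
bar("scene",2)
cv2.imwrite("pics/s4.png",imaging.camera("scene")[:,:,::-1])
E
```

```text
9.3 [560.3 186.5 257.2] yaw 71.69 F [-0.5  0.5 -0.3] T [ 0.008  0.027 -0.014] w 59.682694568003726 tau6 2.9357823905229452e-05
top 2 359 [[338.29998779296875, 175.6999969482422], [360.79998779296875, 226.39999389648438]] [[596.3, -158.7, 117.0], [509.9, -192.7, 117.0]] c [ 553.1 -175.7  117. ] L 92.8 yaw -158.5
scene 2 188 [[206.8000030517578, 124.5], [186.3000030517578, 157.39999389648438]] [[505.9, -193.7, 117.0], [592.9, -159.0, 117.0]] c [ 549.4 -176.3  117. ] L 93.7 yaw 21.8
```

View pics/w4.png

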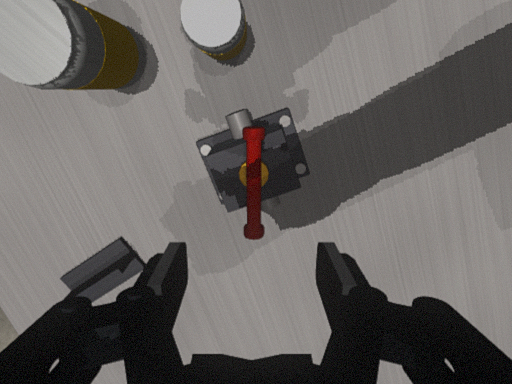

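View pics/s4.png

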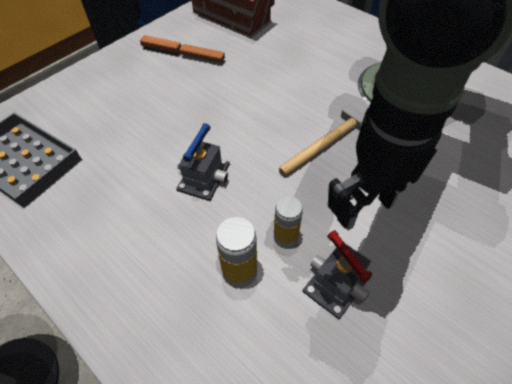

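After release the wrist view shows the red bar at (254,129)-(254,238), still in line with the tool at 71.7°, so it has turned about 70°. In the scene view both cans stand where they were and the blue handle is unmoved. I'm handing in the job.

```bash
python3 - <<'E'
from h import *
m=imaging.camera_model("wrist"); w=toplane(m,[[254,129],[254.3,238]],118);d=w[1]-w[0];print(w.mean(0),np.linalg.norm(d),np.degrees(np.arctan2(d[1],d[0])))
print(manip.job_done())
E
```

```text
[555.58696091 186.31055566 118.        ] 91.39146851212857 72.07593001937656
the job is handed in; nothing more can be done
None
```

I slackened the red screw by turning it about 70° counter-clockwise, then let go and handed the job in at about 9.5 s of the 32 s allowed.

- **Finding the direction:** I gripped the red T-bar and turned it gently counter-clockwise. It kept giving past 0.2 rad against a steady drag, well beyond the 0.1 rad where it would have stopped hard. I did not test the other way.
- **Turn angle:** After release the bar measured 72.1° in the wrist camera, against about 1.5–2° at the start, so roughly 70° turned. The tool itself turned 70.2°.
- **Blue screw and spray can:** The blue handle's angle was unchanged within measuring noise (under 1°), and the last scene picture shows both cans still upright where they were.
- **Robot clear:** At hand-in the gripper was open and about 140 mm above the handle, with the wrist force near zero.
- **Disagreements:** The wrist camera read the bar's length as 91 mm after release instead of 94, and put its centre about 4 mm nearer the robot than before. I put this down to reading pixels by eye and the calibration, since the clamp is bolted down. One colour-based check of the red bar failed mid-task because the arm hid it from the top camera.

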